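# Click the lamp shutter to its open window

### The job

Two lamp housings stand on the microscopy bench, each with a shutter plate that slides under the port collar on its top. On the housing with the round collar, push or pull the plate by its upright tab one click inwards, so that it rests in its middle stop with the open window over the port, and let go. Leave the shutter of the housing with the square collar where it is.

Things in the scene. Friction and masses are not known exactly. Their poses are not given: they have to be found in the camera images.
- round_shutter (a joint): Travel (m) of the bare metal shutter plate under the round collar: 0 = outer stop (port shut, where it starts, within 4 mm), 0.036 = middle stop (open window over the port), 0.072 = inner stop (white diffuser, end of travel). Grows as the tab nears the collar. A spring detent pulls the plate into a stop when let go within about 12 mm of it; leaving a stop takes about 8 N.
- round_grip (a point): Centre of the upright metal tab on that plate's outer end: 12 mm thick along the slide, 34 mm wide across it, 36 mm tall (18 mm above and below this point; the plate's top face is 18 mm below it). Its y axis points along the slide to the collar, the way the joint grows; z is up. It stands free on both sides. At the middle stop it is 98 mm from the collar's centre.
- round_lamp: The fixed grey lamp housing with the round collar, 90 x 160 mm and 60 mm tall; origin on the table under the port's centre, y axis along the slide as above. The collar is a black ring 54 mm across, its top 84 mm above the table. The plate is 36 mm wide and 6 mm thick, its top face 67 mm above the table; it sticks out at the housing's -y end.
- square_grip (a point): Centre of the same kind of tab (same size and axes) on the shutter of the other housing, which is 45 mm tall and has a square black collar of 54 x 54 mm: to be left at its outer stop.
Not all that is in view belongs to the job. What is shaped like the round_lamp but blue is not meant.

How it is judged:
By the outcome, as a careful person would: the job done as asked, in the order asked, and still so for the second after the job is handed in, with the robot touching nothing.
It also fails if it takes over 32 s, if anything falls off the work surface, if the arm or the gripper's body presses on something with over 40 N, if the wrist force passes 120 N, or if a joint passes its speed limit or range.

### The arm

A 6-joint arm with a two-finger parallel gripper is mounted at the origin on the work surface. World frame = base frame: x ahead of the robot, y to its left, z up, the work surface at z = 0. Lengths are in mm, angles in degrees, forces in N, time in s.
With the tool pointing down it reaches from about 325 to 775 mm from the base axis. Payload 5.5 kg.
Tool frame: the origin (TCP) lies on the centre line of the jaws, within the pads' length; the fingertips stand 14 mm ahead of it and the grasp point (between the pads) lies 5 mm behind it; z points along the fingers, y is the line along which they close (so a half turn about z gives the same grasp; the last joint's range is limited). The gripper opens to 85 mm and grips with 20 to 120 N. Pads are 22 mm wide; open, the fingers measure 114 mm over their backs; the gripper's body (76 mm by 85 mm) begins 54 mm behind the grasp point. The pads swing forward as they close: fully open they stand 13 mm farther back than shut.
Start: joints at [-78.02, 5.22, 70.514, -0, 104.267, -3.249], TCP at [157.608, -578.944, 245.275] pointing down, gripper open.
Joint ranges: [-164.24, 164.24], [-49.07, 125.15], [9.68, 141.18], [-86.29, 266.29], [3.28, 154.24], [-151.56, 151.56]. Speed limits (degrees/s): [147.25, 147.25, 172.46, 180, 180, 180].

### API

Orientations are given as a 3x3 rotation matrix whose columns are the frame's x, y, z axes.
In Python, from rig import env gives the robot as it stands. The module is installed in compiled form; this text tells all that it offers.
- The arm moves only by the tool apply_moves, never from a script. Its argument "targets" is a list of rows, each a list of 7 numbers: the shift along the tool's x, y, z in units of 50 mm (1.0 is 50 mm), then the turn, a rotation vector about the tool's x, y, z in degrees, then the opening, from 0 (shut) to 1 (fully open). A call has 1 to 8 rows; each row shifts and turns the commanded pose from where the row before left it, along the tool's axes as they then stand; what a row does not reach is not made up. A row lasts 1/10 s, in which the tool goes at most 50 mm and 8.59 degrees, less where a joint would pass 70% of its speed; a pose out of reach is approached as far as the arm can. A call is refused whole if a number of a shift passes 1 or a number of a turn 8.59, either way. A call with a gripper value outside its range is refused whole. The fingers move at their own pace and stop on an object; "squeeze" is the grip in N (left out, the last holds). Time passes only in rows, so rows that do not move let the fingers close. It gives the time, the measured TCP pose, the force, the opening and the grip force at its end, in the units of the state.
- env.observe(): the state, without advancing time (a new reading comes with each control period).
- env.get_image(name): name is "scene" or "top"; returns a dict with "image" (384x512x3 uint8, red, green, blue), "vertical_fov" (degrees; the focal length in pixels is half the picture's height over the tangent of half this angle, whatever the lens; pixels are square), "cx", "cy" (the principal point, pixels), "xyz" and "orientation" of the camera in the world. Camera axes: x right, y up, looking along -z (the intrinsics and any distortion apply to the point x, -y, -z); pixel columns grow to the right and rows downward; lengths in mm; the calibration is good to about 2 mm. A picture is of the moment at which its call begins. There is no depth.
- env.job_done(): hands the job in; it is judged then, once.
Trained networks look in the newest picture that a camera, given by its name, has taken for a name from the list of things; names that differ only in an ending like _2 or _b are one class to them, and where a whole thing is asked for, a point or a joint stands for the part that bears it (a point fixed in the world has none). Each returns a list of dicts, best first, with "p" (0 to 1); they miss things now and then, are a little off and sometimes report something else, mostly with a low value. They report only what shows in the picture. A call takes as long as a camera call. They do not tell look-alikes from the thing itself.
- env.boxes_of(query, camera): "centre" ([column, row] in pixels, amid what is visible of it).
The state is a dict: "t": time; "joints": joint angles; "qvel": joint speeds; "joint_efforts": joint torques, N m; "tcp_pos": TCP position; "eef_rot": TCP orientation; "contact_force": force on the tool from outside, world axes, zero at the start; "ft_torque": the same for the moment, N m; "opening": opening from 0.0 (shut) to 1.0 (fully open); "gripper_force": force on a finger pad.
Only numpy, scipy, OpenCV 4.12 (cv2) and the standard library are available. Lean on these libraries where they do the work, as an engineer would, in place of code of your own. Each camera call takes 0.05 s, during which the arm holds its last target. There are 200 camera calls.

## Working session

There is one attempt and no reset: what is moved stays moved. The work goes in short steps, Python scripts to look and compute and a tool call to move; the robot and the scene stay as the last step left them, time stands still between calls to the robot, and variables do not carry over. Pictures are saved under pics/ and viewed, at most 10 in all, crops included, and the job is handed in when it is done.

Besides the shell and the picture viewer there is one more tool, called after "Call:" as name([rows], argument=value, ...), one row to a line, values as JSON. apply_moves: Moves the arm, as the interface text tells. Its arguments: {"type":"object","properties":{"targets":{"type":"array"},"squeeze":{"type":"number"}},"required":["targets"]}

```bash
mkdir -p pics; cat > h.py <<'E'
import numpy as np, cv2, json
from rig import env
def cap(n):
    d=env.get_image(n); cv2.imwrite(f'pics/{n}_{env.observe()["t"]:.2f}.png',d['image'][:,:,::-1]); return d
def ray(d,px):
    im=d['image']; f=im.shape[0]/2/np.tan(np.radians(d['vertical_fov'])/2)
    v=np.array([(px[0]-d['cx'])/f,-(px[1]-d['cy'])/f,-1]); return np.array(d['xyz']),np.array(d['orientation'])@v
def at(d,px,z):
    o,v=ray(d,px); return o+v*(z-o[2])/v[2]
def proj(d,P):
    f=d['image'].shape[0]/2/np.tan(np.radians(d['vertical_fov'])/2)
    c=np.array(d['orientation']).T@(np.array(P)-np.array(d['xyz'])); return d['cx']+f*c[0]/-c[2], d['cy']+f*c[1]/c[2]
E
python3 - <<'E'
from h import *
for n in('scene','top'):
    d=cap(n); print({k:(v if np.isscalar(v) else np.round(v,3).tolist()) for k,v in d.items() if k!='image'})
    for q in('round_grip','round_lamp','square_grip'):
        for b in env.boxes_of(q,n): print(n,q,np.round(b['centre'],1),round(b['p'],2))
    print([k for k in d])
s=env.observe(); print(s['t'],s['eef_rot'])
E
ls pics
```

```text
{'vertical_fov': 44.58297957790047, 'cx': 256.6947877991641, 'cy': 187.06374158119712, 'xyz': [889.729, 778.806, 785.594], 'orientation': [[-0.862, -0.326, 0.388], [0.506, -0.561, 0.655], [0.004, 0.761, 0.649]]}
scene round_grip [394.5 243. ] 0.97
scene round_lamp [405.9 287.8] 0.72
scene round_lamp [276.7 278.7] 0.66
scene square_grip [206.2 134.4] 0.93
['image', 'vertical_fov', 'cx', 'cy', 'xyz', 'orientation']
{'vertical_fov': 46.841971002992864, 'cx': 255.97489818537528, 'cy': 193.82204063570103, 'xyz': [345.147, 84.636, 1186.499], 'orientation': [[0.005, 0.996, -0.094], [-1.0, 0.007, 0.021], [0.022, 0.094, 0.995]]}
top round_grip [133.6 248.1] 0.96
top round_grip [201.1 157.2] 0.85
top round_lamp [113.8 243.8] 0.6
top square_grip [352.7 188.8] 0.63
['image', 'vertical_fov', 'cx', 'cy', 'xyz', 'orientation']
0.4 [[ 9.64886390e-01  2.62667566e-01 -7.19476555e-05]
 [ 2.62667575e-01 -9.64886352e-01  2.68464258e-04]
 [ 1.09554230e-06 -2.77935825e-04 -9.99999961e-01]]
scene_0.05.png
top_0.25.png
```

View pics/scene_0.05.png

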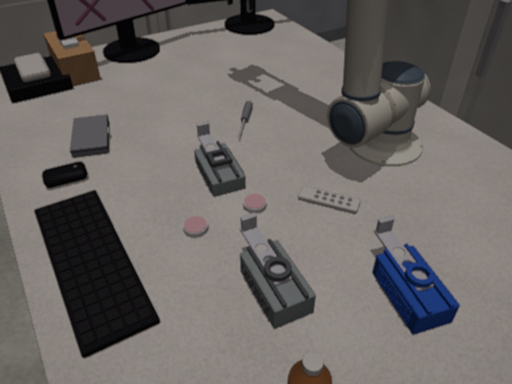

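View pics/top_0.25.png

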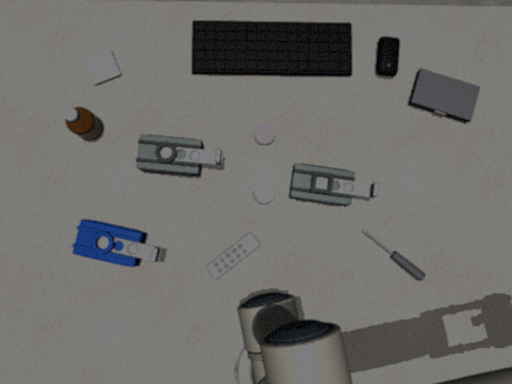

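Both views show the grey round-collar housing: collar at scene (278,269) / top (166,153), tab at scene (249,223) / top (219,157). The blue one (top 104,243) is a decoy, and the network's best hits fall on it. I'll zoom in for accurate pixels.

```bash
python3 - <<'E'
import cv2,numpy as np
a=cv2.imread('pics/scene_0.05.png')[205:330,225:325]; b=cv2.imread('pics/top_0.25.png')[120:190,130:235]
a=cv2.resize(a,None,fx=4,fy=4,interpolation=cv2.INTER_CUBIC);b=cv2.resize(b,None,fx=3.8,fy=3.8,interpolation=cv2.INTER_CUBIC)
c=np.zeros((500,800,3),np.uint8); c[:500,:400]=a; c[:b.shape[0],400:400+b.shape[1]]=b[:, :400]
cv2.imwrite('pics/z1.png',c); print(b.shape)
E
```

```text
(266, 399, 3)
```

View pics/z1.png

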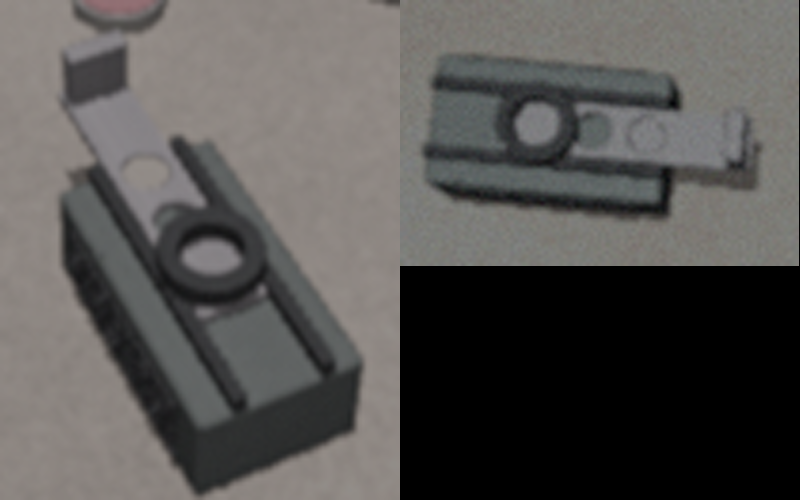

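```bash
python3 - <<'E'
from h import *
T=env.get_image('top');S=env.get_image('scene')
for nm,t,s,z in(('collar',(166.3,152.6),(278.2,268.5),84),('tabtop',(217.6,156.1),(248.7,216.2),103)):
    a,b=at(T,t,z),at(S,s,z); print(nm,a.round(1),b.round(1))
    (o1,v1),(o2,v2)=ray(T,t),ray(S,s); A=np.c_[v1,-v2]; k=np.linalg.lstsq(A,o2-o1,rcond=None)[0]; print((o1+k[0]*v1).round(1),(o2+k[1]*v2).round(1))
# housing top-edge lines in top image (rails): direction
p=[at(T,((x-400)/3.8+130,y/3.8+120),67)[:2] for x,y in((435,78),(670,100),(425,150),(668,172))]
for i in(0,2): d=p[i]-p[i+1]; print(d/np.linalg.norm(d))
print(env.observe()['joints'])
E
```

```text
collar [551.3 286.9  84. ] [556.8 298.7  84. ]
[553.4 289.   72.4] [551.2 290.7  72.3]
tabtop [540.1 157.  103. ] [544.  162.2 103. ]
[541.1 157.3  97.5] [541.2 157.2  97.5]
[0.08549445 0.99633865]
[0.08297327 0.99655177]
[-7.80195499e+01  5.22124341e+00  7.05165251e+01 -2.18511658e-04
  1.04268524e+02 -3.24947439e+00]
```

The two cameras disagree by 5–12 mm, so I'll use the averages: tab about (541,159), slide direction about (0.086,0.996). I'll move over at the current height first.

Call:
apply_moves([
  [0.66, -0.72, 0, 0, 0, 0, 1],
  [0.66, -0.72, 0, 0, 0, 0, 1],
  [0.66, -0.72, 0, 0, 0, 0, 1],
  [0.66, -0.72, 0, 0, 0, 0, 1],
  [0.66, -0.72, 0, 0, 0, 0, 1],
  [0.66, -0.72, 0, 0, 0, 0, 1],
  [0.66, -0.72, 0, 0, 0, 0, 1],
  [0.66, -0.72, 0, 0, 0, 0, 1],
])

```text
t: 1.3
tcp_pos: [337.1, -229.9, 245.6]
eef_rot: [[0.965, 0.262, 0.001], [0.262, -0.965, -0.001], [0.001, 0.001, -1.0]]
contact_force: [0.1, -1.1, 1.0]
opening: 0.998
gripper_force: 0.0
```

Call:
apply_moves([
  [0.66, -0.72, 0, 0, 0, 0, 1],
  [0.66, -0.72, 0, 0, 0, 0, 1],
  [0.66, -0.72, 0, 0, 0, 0, 1],
  [0.66, -0.72, 0, 0, 0, 0, 1],
  [0.66, -0.72, 0, 0, 0, 0, 1],
  [0, 0, 0, 0, 0, 6.7, 1],
  [0, 0, 0, 0, 0, 6.7, 1],
  [0, 0, 0, 0, 0, 6.7, 1],
])

```text
t: 2.1
tcp_pos: [448.7, -13.9, 245.3]
eef_rot: [[0.996, -0.088, -0.0], [-0.088, -0.996, -0.0], [-0.0, 0.0, -1.0]]
contact_force: [0.3, -0.5, 0.2]
opening: 1.001
gripper_force: 0.0
```

Call:
apply_moves([
  [0.39, -0.9, 0, 0, 0, 0, 1],
  [0.39, -0.9, 0, 0, 0, 0, 1],
  [0.39, -0.9, 0, 0, 0, 0, 1],
  [0.39, -0.9, 0, 0, 0, 0, 1],
  [0, 0, 0.9, 0, 0, 0, 1],
  [0, 0, 0.9, 0, 0, 0, 1],
  [0, 0, 0, 0, 0, 0, 1],
])

```text
t: 2.8
tcp_pos: [537.7, 157.7, 146.4]
eef_rot: [[0.996, -0.084, -0.015], [-0.084, -0.996, -0.003], [-0.014, 0.005, -1.0]]
contact_force: [-0.3, -0.6, -1.4]
opening: 1.002
gripper_force: 0.0
```

```bash
python3 - <<'E'
from h import *
T=cap('top');S=cap('scene');o=env.observe();print(o['t'],np.round(o['tcp_pos'],1))
P=np.array(o['tcp_pos']);R=np.array(o['eef_rot']);print('tip proj',proj(S,P+[0,0,-1]),proj(T,P))
a=cv2.resize(S['image'][150:330,190:330,::-1],None,fx=2.9,fy=2.9,interpolation=cv2.INTER_CUBIC);b=cv2.resize(T['image'][110:200,130:260,::-1],None,fx=3,fy=3,interpolation=cv2.INTER_CUBIC)
c=np.zeros((600,800,3),np.uint8); c[:a.shape[0],:a.shape[1]]=a; c[:b.shape[0],408:798]=b
cv2.imwrite('pics/z2.png',c)
E
```

```text
2.9 [541.2 157.9 155.4]
tip proj (np.float64(248.66079647273918), np.float64(196.2077468038115)) (np.float64(215.79478065212706), np.float64(151.6541634254527))
```

View pics/z2.png

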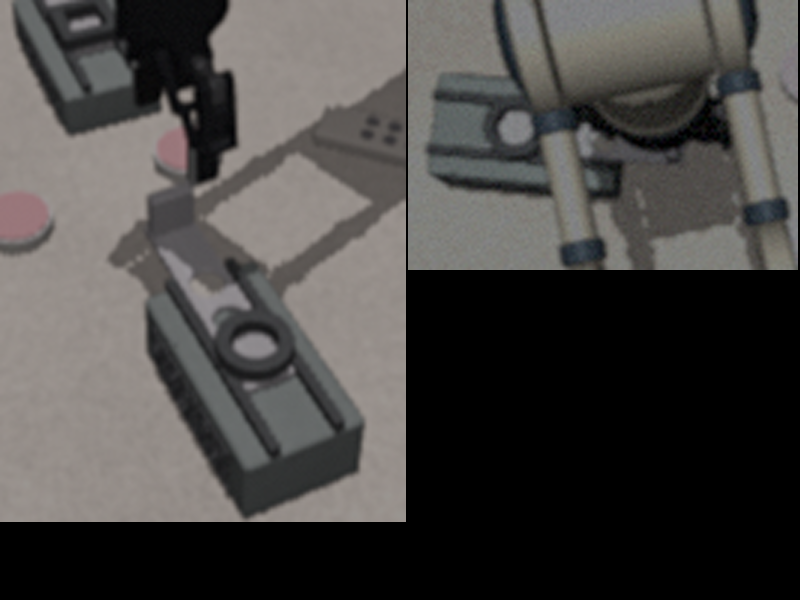

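The open fingers straddle the tab: near tip at scene (261,211), far tip about (241,186), tab top at (249,216). The tip midpoint shows the scene camera is biased 2–3 px, which agrees with the tab at about (541,157). I'll descend and grip.

Call:
apply_moves([
  [0, 0, 0.6, 0, 0, 0, 1],
  [0, 0, 0.5, 0, 0, 0, 1],
  [0, 0, 0.2, 0, 0, 0, 1],
  [0, 0, 0, 0, 0, 0, 1],
], squeeze=25)

```text
t: 3.3
tcp_pos: [542.2, 157.9, 91.8]
eef_rot: [[0.996, -0.085, 0.001], [-0.085, -0.996, 0.0], [0.001, -0.0, -1.0]]
contact_force: [-0.2, 1.2, 0.4]
opening: 1.001
gripper_force: 0.0
```

Call:
apply_moves([
  [0, 0, 0, 0, 0, 0, 0.5],
  [0, 0, 0, 0, 0, 0, 0.35],
  [0, 0, 0, 0, 0, 0, 0],
  [0, 0, 0, 0, 0, 0, 0],
  [0, 0, 0, 0, 0, 0, 0],
  [0, 0, 0, 0, 0, 0, 0],
  [0, 0, 0, 0, 0, 0, 0],
], squeeze=25)

```text
t: 4.0
tcp_pos: [541.8, 158.1, 90.7]
eef_rot: [[0.996, -0.085, 0.001], [-0.085, -0.996, 0.0], [0.001, -0.0, -1.0]]
contact_force: [-1.2, -0.6, 3.2]
opening: 0.132
gripper_force: 29.6
```

Gripped: the opening reads 11 mm against a 12 mm tab, and the force is low. Now 36 mm along the slide (tool -y).

Call:
apply_moves([
  [0, -0.12, 0, 0, 0, 0, 0],
  [0, -0.12, 0, 0, 0, 0, 0],
  [0, -0.12, 0, 0, 0, 0, 0],
  [0, -0.12, 0, 0, 0, 0, 0],
  [0, -0.12, 0, 0, 0, 0, 0],
  [0, -0.12, 0, 0, 0, 0, 0],
  [0, 0, 0, 0, 0, 0, 0],
  [0, 0, 0, 0, 0, 0, 0],
])

```text
t: 4.8
tcp_pos: [544.8, 194.3, 90.7]
eef_rot: [[0.996, -0.084, 0.0], [-0.084, -0.996, -0.0], [0.0, -0.0, -1.0]]
contact_force: [-1.1, 0.6, 5.3]
opening: 0.135
gripper_force: 29.9
```

```bash
python3 - <<'E'
from h import *
S=cap('scene');o=env.observe();print(o['t'],np.round(o['tcp_pos'],1),np.round(o['contact_force'],1),o['opening'],o['gripper_force'])
cv2.imwrite('pics/z3.png',cv2.resize(S['image'][180:330,220:330,::-1],None,fx=4,fy=4,interpolation=cv2.INTER_CUBIC))
E
```

```text
4.85 [544.8 194.2  90.7] [-1.1  0.1  5.5] 0.13704663227996844 29.932900965213776
```

View pics/z3.png

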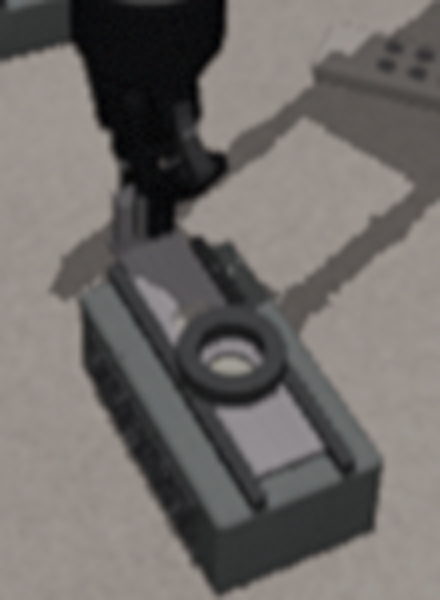

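The plate moved 36 mm with almost no residual force, and the port (crop 230,355) shows the pale lamp opening through the window. Releasing and retreating.

Call:
apply_moves([
  [0, 0, 0, 0, 0, 0, 0.6],
  [0, 0, 0, 0, 0, 0, 0.6],
  [0, 0, 0, 0, 0, 0, 0.6],
  [0, 0, 0, 0, 0, 0, 0.6],
  [0, 0, -0.4, 0, 0, 0, 0.6],
  [0, 0, -0.9, 0, 0, 0, 0.6],
  [0, 0, -0.9, 0, 0, 0, 0.6],
  [0, 0, -0.9, 0, 0, 0, 0.6],
])

```text
t: 5.65
tcp_pos: [544.4, 193.7, 246.6]
eef_rot: [[0.996, -0.085, -0.001], [-0.085, -0.996, -0.0], [-0.001, 0.0, -1.0]]
contact_force: [0.8, -0.3, 0.7]
opening: 0.604
gripper_force: 0.0
```

Call:
apply_moves([
  [-0.3, 0.9, 0, 0, 0, 0, 0.6],
  [-0.3, 0.9, 0, 0, 0, 0, 0.6],
  [-0.3, 0.9, 0, 0, 0, 0, 0.6],
  [-0.3, 0.9, 0, 0, 0, 0, 0.6],
  [-0.3, 0.9, 0, 0, 0, 0, 0.6],
  [-0.3, 0.9, 0, 0, 0, 0, 0.6],
  [0, 0, 0, 0, 0, 0, 0.6],
])

```text
t: 6.35
tcp_pos: [430.3, -72.0, 245.6]
eef_rot: [[0.996, -0.092, 0.0], [-0.092, -0.996, -0.002], [0.0, 0.002, -1.0]]
contact_force: [0.2, 1.0, -0.5]
opening: 0.596
gripper_force: 0.0
```

```bash
python3 - <<'E'
from h import *
S=cap('scene');T=cap('top');o=env.observe();print(o['t'],np.round(o['tcp_pos'],1),np.round(o['contact_force'],1))
a=cv2.resize(S['image'][100:330,180:330,::-1],None,fx=2.6,fy=2.6,interpolation=cv2.INTER_CUBIC);b=cv2.resize(T['image'][120:190,130:235,::-1],None,fx=3.8,fy=3.8,interpolation=cv2.INTER_CUBIC)
c=np.zeros((600,800,3),np.uint8); c[:a.shape[0],:a.shape[1]]=a; c[:b.shape[0],400:400+b.shape[1]]=b
cv2.imwrite('pics/z4.png',c)
E
```

```text
6.45 [431.8 -68.4 245.4] [-0.  -0.1 -0.4]
```

View pics/z4.png

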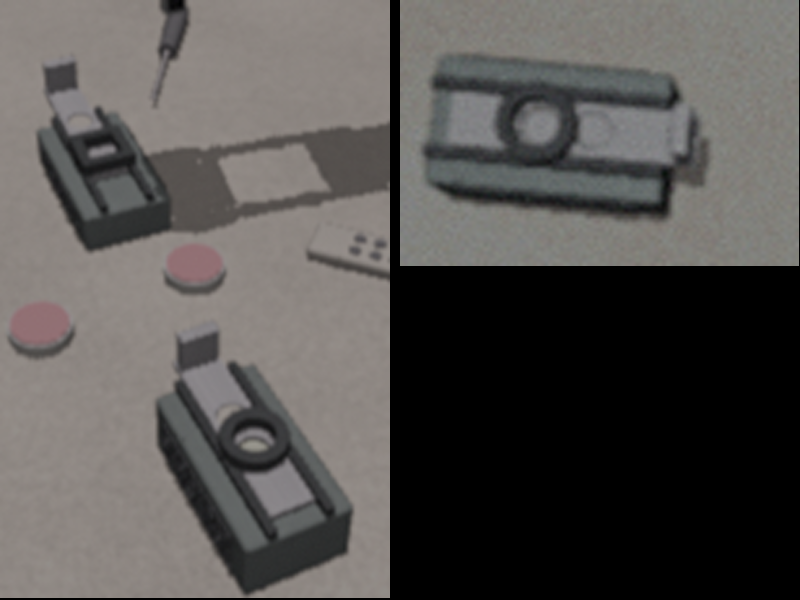

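The window is under the collar (top crop 538,124), with the diffuser one pitch away at 600. The tab has moved in by about 35 mm, and the square-collar shutter is unchanged.

```bash
python3 -c "
from rig import env
print(env.job_done())"
```

```text
the job is handed in; nothing more can be done
None
```

The round-collar shutter now rests in its middle stop with the open window over the port. The tab is released, the square-collar shutter was left alone, and the job is handed in; no verdict came back.

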